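Take a lunch box apart for washing up

TASK

Take the wooden lunch box apart for washing: raise the brass-handled end of its sliding lid over the stop lip, slide the lid out of its grooves and lay it flat, handle up, on the cork mat. Then lift out the small orange tray, and after it the large steel tray that it was nested in, and stand both upright next to each other on the black mat. Set every part down on its mat, do not drop or toss it, and leave the soap bottle, mug and dish brush where they are.

Things in the scene. Friction and masses are not known exactly. Their poses are not given: they have to be found in the camera images.
- lunchbox: Wooden lunch box, fixed, 184 (x) x 128 (y) x 91 mm high. Origin: centre of its underside; z up. Its -x end (towards the robot within 0.35 rad) is the front, where the lid comes out. Inside 164 x 104 mm, floor 6 mm up. The lid lies on the tops of the long walls and front wall, 76 mm up, between side guides 119 mm apart and 85 mm high. The rear wall is 91 mm high.
- box_lip (a point): Top centre of the brass stop lip across the box's front end (box x = -92 to -86 mm). Its top is 81 mm up: 5 mm above the closed lid's underside. The lid must be tilted to pass it: front edge 6 to 10 mm up, pivoting on its rear lower edge (0.04 to 0.06 rad); then it slides towards box -x.
- box_grooves (a point): On the box's middle line, at the front end and height of the groove overhangs. These cover the lid's side edges over the box's last 45 mm only (box x = 37 to 82 mm), undersides 85 mm up: 3 mm of play above the lid, so it cannot be lifted flat over the lip. Slid about 50 mm towards box -x, the lid is clear of them and can be lifted away.
- lid: Loose pale wooden lid, 164 (x) x 116 (y) x 6 mm, about 180 g. Origin: centre of its underside; z up; axes as the box's when closed: its front edge is at x = -82 mm, its rear edge at +82 mm. At the start it is shut, with 2 mm of play.
- lid_handle (a point): Top centre of the brass handle bar that stands across the lid near its front edge, at lid x = -50 mm: 14 mm thick (x), 60 mm long (y), 26 mm high above the lid's top; this point is 32 mm above the lid's underside.
- lid_front (a point): Middle of the lid's lower front edge (lid x = -82 mm, z = 0).
- lid_rear (a point): Middle of the lid's lower rear edge (lid x = +82 mm, z = 0).
- small_tray: Loose orange plastic tray, open at the top, 128 (x) x 74 (y) x 34 mm high, walls 3 mm, floor 3 mm, about 120 g. Origin: centre of its underside; z up. At the start it is nested in the large tray, under the lid, its underside 40 mm above the box's underside, with about 7 mm of play all round.
- small_grip (a point): Top centre of the small tray's grip: a divider across its middle, 10 mm thick (x), spanning the inner width (y), from the floor to rim height, 34 mm above the underside. On each side of it 56 mm (x) are free for a finger.
- large_tray: Loose steel tray, open at the top, 148 (x) x 92 (y) x 56 mm high, walls 3 mm, floor 3 mm, about 280 g. Origin: centre of its underside; z up. It stands on the box's floor (underside 6 mm above the box's), with 8 mm (x) and 6 mm (y) of play on each side.
- large_grip (a point): Top centre of the large tray's grip: a divider across its middle, 12 mm thick (x), spanning the inner width (y), its top 34 mm above the tray's underside and 22 mm below the rim. On each side 49 mm (x) are free for a finger, then a step of the same height at each end. The small tray stands on it, so it is reachable only after that is out.
- cork_mat: Cork mat for the lid, fixed, 210 (x) x 260 (y) x 4 mm. Origin: centre of its underside. Left or right of the box.
- black_mat: Black rubber drying mat for the two trays, fixed, 210 (x) x 260 (y) x 4 mm. Origin: centre of its underside. On the other side of the box from the cork mat.
- soap: Bystander: loose amber soap bottle, 60 mm across, 170 mm high, beyond the box. Origin: centre of its underside.
- mug: Bystander: loose blue mug, 80 mm across, 90 mm high, handle on its +y side, beyond the box. Origin: centre of its underside.
- dish_brush: Bystander: loose dish brush lying on the counter beyond the box, about along the world's y. Origin: on its underside, near the middle of its length.
Things that resemble listed ones, but are neither listed nor needed, are in the scene too. Of the things that look like the lunchbox, the middle-sized one is meant.

How it is judged:
By the outcome, as a careful person would: the job done as asked, in the order asked, and still so for the second after the job is handed in, with the robot touching nothing.
It also fails if it takes over 72 s, if anything falls off the work surface, if the arm or the gripper's body presses on something with over 40 N, if the wrist force passes 120 N, or if a joint passes its speed limit or range.

ROBOT

A 6-joint arm with a two-finger parallel gripper is mounted at the origin on the work surface. World frame = base frame: x ahead of the robot, y to its left, z up, the work surface at z = 0. Lengths are in m, angles in rad, forces in N, time in s.
With the tool pointing down it reaches from about 0.375 to 0.9 m from the base axis. Payload 3.1 kg.
Tool frame: the origin (TCP) lies at the very end of the fingers, on their centre line; the grasp point (between the pads) lies manip.grip_depth behind it (manip.grip_depth is the distance from the TCP to the grasp point, in m); z points along the fingers, y is the line along which they close (so a half turn about z gives the same grasp; the last joint's range is limited). The gripper opens to 87 mm and grips with 3 to 60 N. Pads are 19 mm wide; open, the fingers measure 117 mm over their backs; the gripper's body (75 mm by 190 mm) begins 51 mm behind the grasp point.
Start: joints at [1.058, 0.527, 1.433, -0, 1.181, -0.178], TCP at [0.205, 0.59, 0.223] pointing down, gripper open.
Joint ranges: [-3.08, 3.08], [-0.75, 2.2], [0.22, 2.44], [-1.43, 4.57], [0, 2.65], [-2.85, 2.85]. Speed limits (rad/s): [2.79, 2.79, 3.14, 3.14, 3.14, 3.14].

INTERFACE

Orientations are given as [roll, pitch, yaw] about the fixed x, y, z axes, in that order (R = Rz(yaw) Ry(pitch) Rx(roll)).
In Python, from station import monitor, viewer, ticket, manip gives the robot as it stands.
- The arm moves only by the shell command python3 -m creep 'ROWS' [OPENING] [FORCE]. ROWS is JSON, a list of rows, each a list of 2 entries, a list of its own where there are three numbers: the shift along the tool's x, y, z in units of 40 mm (1.0 is 40 mm), then the turn, a rotation vector about the tool's x, y, z in units of 6 degrees (1.0 is 6 degrees). A call has 1 to 8 rows; each row shifts and turns the commanded pose from where the row before left it, along the tool's axes as they then stand; what a row does not reach is not made up. A row lasts 1/12 s, in which the tool goes at most 41.7 mm and 7.16 degrees, less where a joint would pass 70% of its speed; a pose out of reach is approached as far as the arm can. A call is refused whole if a number of a shift passes 1 or a number of a turn 1, either way. A call with a gripper value outside its range is refused whole. OPENING is the opening, from -1 (shut) to 1 (fully open), set as the call begins (- or left out, the last holds). The fingers move at their own pace and stop on an object; FORCE is the grip in N (left out, the last holds). Time passes only in rows, so rows that do not move let the fingers close. It gives the time, the measured TCP pose, the force, the opening and the grip force at its end, in the units of the state.
- monitor.read_state(): the state, without advancing time (a new reading comes with each control period).
- viewer.snapshot(name): name is "scene" or "top" or "wrist"; returns the picture (384x512x3 uint8, blue, green, red); there is no depth.
- viewer.camera_model(name): a dict with "K" (3x3 intrinsics, pixels), "T" (4x4, takes a point from camera to world coordinates); the wrist camera has in their place "T_tool_cam" (4x4, takes a point from camera to tool coordinates, whose origin is the TCP and whose axes are the flange's). Camera axes: x right, y down, z forward; pixel columns grow to the right and rows downward; lengths in m; the calibration is good to about 2 mm. A picture is of the moment at which its call begins: read the wrist's pose just before it. camera_model takes no time and is no camera call.
- ticket.finish_job(): hands the job in; it is judged then, once.
The state is a dict: "t": time; "qpos": joint angles; "joint_velocities": joint speeds; "joint_torque": joint torques, N m; "position": TCP position; "tool_rot": TCP orientation; "contact_force": force on the tool from outside, world axes, zero at the start; "wrist_torque": the same for the moment, N m; "width": opening from 0.0 (shut) to 1.0 (fully open); "finger_force": force on a finger pad.
Only numpy, scipy, OpenCV 4.12 (cv2) and the standard library are available. Lean on these libraries where they do the work, as an engineer would, in place of code of your own. Each camera call takes 0.05 s, during which the arm holds its last target. There are 200 camera calls.

## Working session

There is one attempt and no reset: what is moved stays moved. The work goes in short steps, Python scripts to look and compute and a shell command to move; the robot and the scene stay as the last step left them, time stands still between calls to the robot, and variables do not carry over. Pictures are saved under pics/ and viewed, at most 10 in all, crops included, and the job is handed in when it is done.

```bash
ls; mkdir -p pics; python3 - <<'E'
from station import monitor, viewer, manip
import cv2,json
s=monitor.read_state();print(s, manip.grip_depth)
for n in("scene","top"):
    cv2.imwrite(f"pics/{n}0.png",cv2.resize(viewer.snapshot(n),(800,600),interpolation=cv2.INTER_CUBIC))
    print(viewer.camera_model(n))
print(viewer.camera_model("wrist"))
E
```

```text
pics
{'t': 0.0, 'qpos': array([ 1.05852591e+00,  5.28472158e-01,  1.43388881e+00,  2.46586901e-05,
        1.18137601e+00, -1.78469769e-01]), 'joint_velocities': array([ 0.00232094,  0.0008589 , -0.00239782,  0.00074327, -0.00192575,
        0.0013337 ]), 'joint_torque': array([-3.53522619e-04, -4.40043819e+01, -1.76588559e+01,  6.33081933e-02,
        5.83057653e-02, -1.45943736e-04]), 'position': array([0.20436198, 0.58988348, 0.22157223]), 'tool_rot': array([-3.13948643e+00, -4.03098883e-04,  2.80778220e+00]), 'contact_force': array([0.53113255, 0.0285319 , 0.1046403 ]), 'wrist_torque': array([0.04509209, 0.00607713, 0.0273522 ]), 'finger_force': 0.0, 'width': 0.9997651954077156} 0.0187
{'K': array([[447.87497493,   0.        , 257.46285463],
       [  0.        , 447.87497493, 191.83714812],
       [  0.        ,   0.        ,   1.        ]]), 'T': array([[ 0.59646906,  0.56959481, -0.5654966 ,  1.25276721],
       [ 0.80237534, -0.44110648,  0.40201851, -0.5201637 ],
       [-0.02045656, -0.69353213, -0.7201352 ,  1.02902599],
       [ 0.        ,  0.        ,  0.        ,  1.  
[... 239 characters left out ...]
      [-0.99964184,  0.02603815,  0.00618177, -0.02774934],
       [-0.00774632, -0.06042127, -0.99814291,  1.22898415],
       [ 0.        ,  0.        ,  0.        ,  1.        ]])}
{'K': array([[336.27452874,   0.        , 259.89853458],
       [  0.        , 336.27452874, 190.80864623],
       [  0.        ,   0.        ,   1.        ]]), 'T_tool_cam': array([[-2.78089124e-04, -9.60993021e-01, -2.76572478e-01,
         7.60016050e-02],
       [ 9.99999884e-01, -1.58811335e-04, -4.53669536e-04,
         4.63007957e-04],
       [ 3.92050414e-04, -2.76572572e-01,  9.60992955e-01,
        -1.62511030e-01],
       [ 0.00000000e+00,  0.00000000e+00,  0.00000000e+00,
         1.00000000e+00]])}
```

View pics/top0.png

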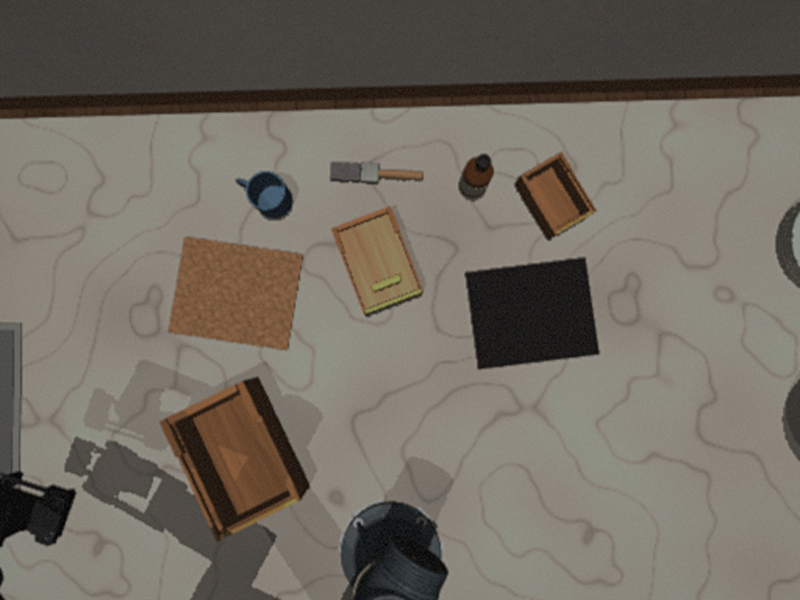

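View pics/scene0.png

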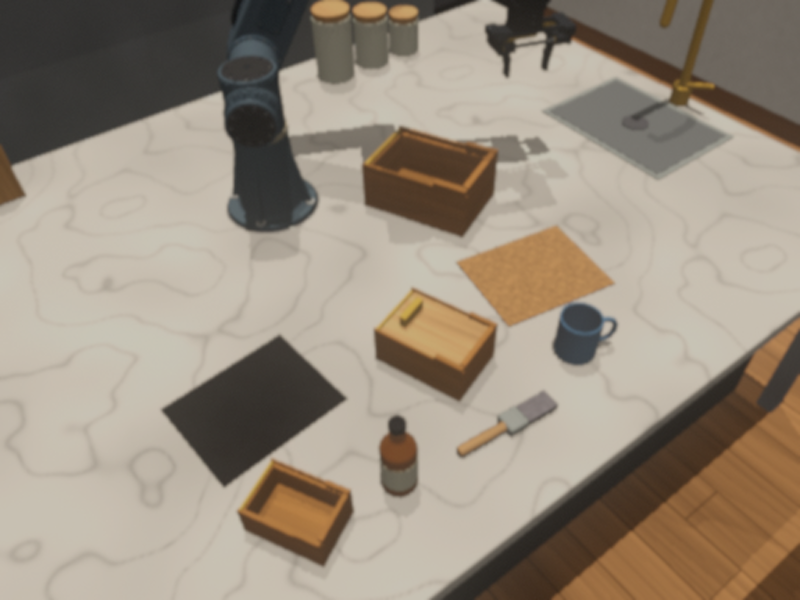

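The top view has three box lookalikes, at (235,458) large and open, (377,262) middle with a pale lid and brass handle, and (556,195) small and open. I choose the middle one. The cork mat is at (236,292), the black mat at (533,313). Next is a close crop to check it.

```bash
python3 - <<'E'
from station import viewer
import cv2,numpy as np
a=viewer.snapshot("top")[125:210,205:280]; b=viewer.snapshot("scene")[180:260,230:325]
A=cv2.resize(a,None,fx=5.2,fy=5.2,interpolation=cv2.INTER_CUBIC)
B=cv2.resize(b,None,fx=4.2,fy=4.2,interpolation=cv2.INTER_CUBIC)
c=np.zeros((max(A.shape[0],B.shape[0]),A.shape[1]+B.shape[1],3),np.uint8);c[:A.shape[0],:A.shape[1]]=A;c[:B.shape[0],A.shape[1]:]=B
print(A.shape,c.shape);cv2.imwrite("pics/crop1.png",cv2.convertScaleAbs(c,alpha=1.4))
E
```

```text
(442, 390, 3) (442, 789, 3)
```

View pics/crop1.png

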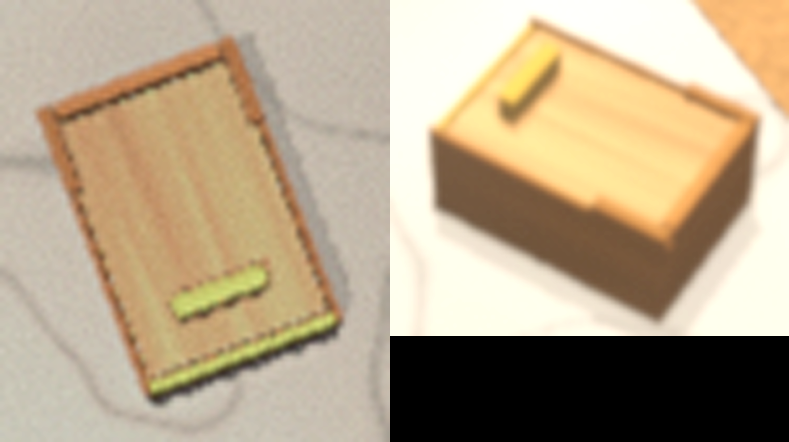

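```bash
cat > h.py <<'E'
import numpy as np, cv2
from scipy.spatial.transform import Rotation as R
from scipy.optimize import least_squares
from station import monitor, viewer, ticket, manip
def proj(K,T,P):
    c=(np.asarray(P)-T[:3,3])@T[:3,:3]; return (c@K.T)[:,:2]/c[:,2:]
def back(K,T,uv,z):
    d=np.c_[np.asarray(uv,float),np.ones(len(uv))]@np.linalg.inv(K).T@T[:3,:3].T
    return T[:3,3]+d*((z-T[2,3])/d[:,2:])
def cam(n):
    m=viewer.camera_model(n)
    if n!="wrist": return m["K"],m["T"]
    s=monitor.read_state(); W=np.eye(4); W[:3,:3]=R.from_euler("xyz",s["tool_rot"]).as_matrix(); W[:3,3]=s["position"]
    return m["K"],W@m["T_tool_cam"]
def place(p,P):
    return np.array(P)@R.from_euler("z",p[2]).as_matrix().T+[p[0],p[1],0]
def fit(obs,p0):
    # obs: list of (K,T,P,uv)
    f=lambda p: np.concatenate([(proj(K,T,place(p,P))-uv).ravel() for K,T,P,uv in obs])
    r=least_squares(f,p0,loss="soft_l1"); return r.x,f(r.x).reshape(-1,2)
def tgt(pos,yaw,roll=np.pi,pitch=0):
    """remaining move in tool axes/units: total shift units and rotvec units"""
    s=monitor.read_state(); A=R.from_euler("xyz",s["tool_rot"]); B=R.from_euler("xyz",[roll,pitch,yaw])
    d=A.inv().apply(np.array(pos)-s["position"])/.04; w=(A.inv()*B).as_rotvec()/np.radians(6)
    print("shift",d.round(2),"turn",w.round(2),"pos",s["position"].round(4),"rot",s["tool_rot"].round(4),"q",s["qpos"].round(2))
E
python3 - <<'E'
from h import *
t=lambda L:(np.array(L)+.5)/5.2-.5+[205,125]
s=lambda L:(np.array(L)-[390,0]+.5)/4.2-.5+[230,180]
m=lambda P:np.array(P)/1000
o=[(*cam("top"),m([[92,64,91],[92,-64,91],[-92,64,81],[-92,-64,81],[-50,30,108],[-50,-30,108]]),t([[38,113],[232,38],[152,393],[342,322],[172,308],[268,275]])),
(*cam("scene"),m([[92,-64,91],[92,64,91],[92,-64,0],[-92,-64,0],[92,64,0]]),s([[668,240],[757,120],[658,320],[435,208],[750,195]]))]
p,r=fit(o,[.65,0,.3]);print("box",p);print(r.round(1).tolist())
sq=m([[105,130,4],[105,-130,4],[-105,-130,4],[-105,130,4]])
for n,c in(("cork",[[186,237],[302,254],[289,349],[169,331]]),("black",[[466,272],[585,258],[599,353],[479,368]])):
    q,r=fit([(*cam("top"),sq,(np.array(c)+.5)*.64-.5)],[.55,0.2 if n=="cork" else -.2,0]);print(n,q,r.round(1).tolist())
h=place(p,m([[-50,0,108]]))[0];print("handle",h)
tgt(h+[0,0,.12],p[2]+np.pi/2)
E
```

```text
box [0.59990623 0.01111432 0.35263512]
[[-1.0, 0.0], [-0.2, -0.6], [-1.2, 1.0], [0.3, -0.5], [-0.2, 0.1], [-0.5, -0.8], [-1.3, -0.1], [0.3, -2.0], [-0.2, 1.1], [-1.2, 0.4], [-0.4, 0.8]]
cork [ 0.54961142  0.31521394 -0.17159663] [[-0.6, -0.8], [1.3, -0.6], [-0.1, 0.6], [-0.2, 0.8]]
black [ 0.49045624 -0.31466722  0.09825176] [[-0.6, -0.5], [0.5, -1.1], [0.6, 0.6], [-0.6, 0.7]]
handle [ 0.55298294 -0.00615428  0.108     ]
shift [-13.11 -11.23  -0.14] turn [-0.01  0.    8.45] pos [0.2045 0.5901 0.2219] rot [-3.1403e+00 -2.0000e-04  2.8078e+00] q [ 1.06  0.53  1.43 -0.    1.18 -0.18]
```

The crop shows the middle box with its lid and the brass handle at crop (220,292), and the brass lip at the front edge. Pose fit is good to about 1 px. Moving above the handle.

```bash

python3 -m creep '[[[0,0,0],[0,0,1]],[[0,0,0],[0,0,1]],[[0,0,0],[0,0,1]],[[0,0,0],[0,0,1]],[[0,0,0],[0,0,1]],[[0,0,0],[0,0,1]],[[0,0,0],[0,0,1]],[[0,0,0],[0,0,1]]]' 0.2 | tail -c 300
python3 -m creep '[[[-1,0.18,0],[0,0,0.45]],[[-1,0.18,0],[0,0,0]],[[-1,0.18,0],[0,0,0]],[[-1,0.18,0],[0,0,0]],[[-1,0.18,0],[0,0,0]],[[-1,0.18,0],[0,0,0]],[[-1,0.18,0],[0,0,0]],[[-1,0.18,0],[0,0,0]]]' | tail -c 300
python3 -m creep '[[[-1,0.18,0],[0,0,0]],[[-1,0.18,0],[0,0,0]],[[-1,0.18,0],[0,0,0]],[[-1,0.18,0],[0,0,0]],[[-1,0.18,0],[0,0,0]],[[-1,0.18,0],[0,0,0]],[[-1,0.18,0],[0,0,0]],[[-1,0.18,0],[0,0,0]]]' | tail -c 300
python3 - <<'E'
from h import *
tgt([.553,-.006,.228],.3526+np.pi/2)
E
```

```text
t: 0.87
position: [0.2046, 0.5903, 0.2222]
tool_rot: [-3.141, 0.0, 1.965]
contact_force: [0.3, 0.5, -0.4]
width: 0.61
finger_force: 0.0
t: 1.53
position: [0.3713, 0.3092, 0.2226]
tool_rot: [3.141, 0.0, 1.923]
contact_force: [0.8, -0.5, 0.1]
width: 0.606
finger_force: 0.0
t: 2.2
position: [0.5358, 0.0285, 0.2225]
tool_rot: [-3.142, -0.0, 1.922]
contact_force: [-0.0, 0.1, 0.6]
width: 0.599
finger_force: 0.0
shift [-0.96  0.11 -0.14] turn [-0.   -0.   -0.01] pos [0.5358 0.0285 0.2225] rot [-3.1415e+00 -2.0000e-04  1.9225e+00] q [-0.16  0.41  1.65  0.    1.08 -0.51]
```

```bash

python3 -m creep '[[[-0.96,0.11,-0.1],[0,0,0]],[[0,0,0],[0,0,0]],[[0,0,0],[0,0,0]]]' | tail -c 300
python3 - <<'E'
from h import *
K,T=cam("wrist"); np.savez("w1.npz",K=K,T=T)
im=viewer.snapshot("wrist");cv2.imwrite("pics/w1.png",cv2.convertScaleAbs(cv2.resize(im,(800,600),interpolation=cv2.INTER_CUBIC),alpha=1.3))
p=[.5999,.0111,.3526]
L=np.array([[-50,30,108],[-50,-30,108],[-92,64,81],[-92,-64,81],[92,-64,91],[92,64,91],[37,64,91]])/1000
print(((proj(K,T,place(p,L))+.5)/.64-.5).round(0).tolist())
tgt([.553,-.006,.228],.3526+np.pi/2)
E
```

```text
t: 2.45
position: [0.5535, -0.0061, 0.2264]
tool_rot: [3.141, 0.0, 1.919]
contact_force: [-0.5, 0.7, 0.1]
width: 0.599
finger_force: 0.0
[[405.0, 236.0], [405.0, 341.0], [331.0, 170.0], [340.0, 376.0], [635.0, 382.0], [662.0, 169.0], [563.0, 169.0]]
shift [-0.04  0.01 -0.05] turn [-0.01 -0.01 -0.02] pos [ 0.5522 -0.0044  0.2261] rot [-3.1406e+00 -1.2000e-03  1.9210e+00] q [-0.21  0.43  1.61  0.    1.11 -0.56]
```

View pics/w1.png

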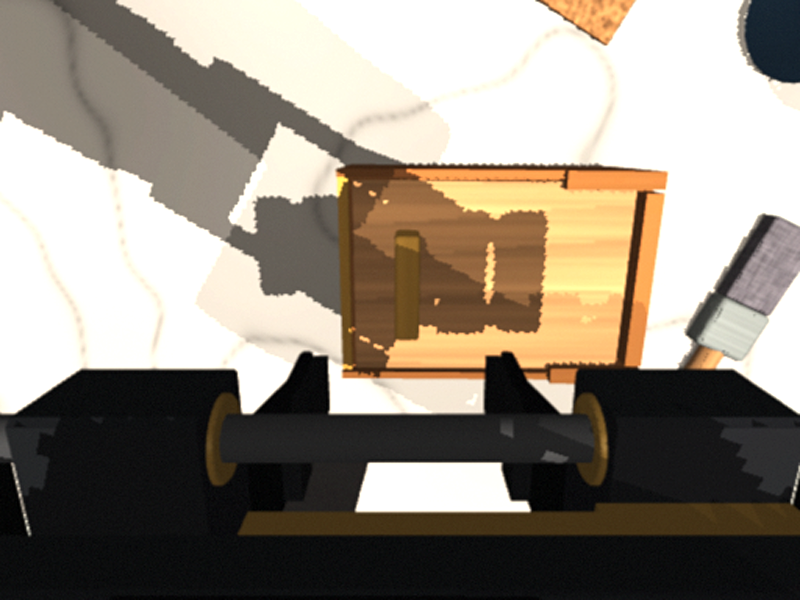

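The wrist view has the handle top at (407,233)–(407,338), within 3 px of prediction, and the box corners at about +5 px, so I shift the box by 2 mm along its x. Descend and grip.

```bash

python3 -m creep '[[[0,0.05,0.5],[0,0,0]],[[0,0,0.8],[0,0,0]],[[0,0,0.8],[0,0,0]],[[0,0,0.6],[0,0,0]],[[0,0,0.4],[0,0,0]],[[0,0,0.2],[0,0,0]],[[0,0,0.18],[0,0,0]],[[0,0,0],[0,0,0]]]' | tail -c 300
python3 - <<'E'
from h import *
z=[]
for i in range(3):
  viewer.snapshot("wrist"); z.append(monitor.read_state()["position"])
print(np.mean(z,0), monitor.read_state()["contact_force"])
E
python3 -m creep '[[[0,0,0],[0,0,0]],[[0,0,0],[0,0,0]],[[0,0,0],[0,0,0]],[[0,0,0],[0,0,0]]]' -1 35| tail -c 300
python3 -m creep '[[[0,0,0],[0,0,0]],[[0,0,0],[0,0,0]]]' | tail -c 300
```

```text
t: 3.17
position: [0.5535, -0.0022, 0.0866]
tool_rot: [-3.14, -0.001, 1.924]
contact_force: [-0.1, 0.7, 0.8]
width: 0.597
finger_force: 0.0
[ 0.55473881 -0.00282285  0.08798764] [-0.00571551  0.91693434  0.00685369]
t: 3.65
position: [0.5548, -0.0035, 0.0879]
tool_rot: [3.141, 0.001, 1.923]
contact_force: [0.0, 0.9, -0.5]
width: 0.379
finger_force: 0.0
t: 3.82
position: [0.5546, -0.0034, 0.0875]
tool_rot: [3.141, 0.0, 1.923]
contact_force: [-0.2, -0.4, -0.0]
width: 0.232
finger_force: 0.0
```

```bash

python3 -m creep '[[[0,0,0],[0,0,0]],[[0,0,0],[0,0,0]],[[0,0,0],[0,0,0]],[[0,0,0],[0,0,0]]]' | tail -c 300
python3 -m creep '[[[0,0,-0.045],[0.125,0,0]],[[0,0,-0.045],[0.125,0,0]],[[0,0,-0.045],[0.125,0,0]],[[0,0.015,-0.045],[0.125,0,0]],[[0,0,0],[0,0,0]],[[0,0,0],[0,0,0]]]' | tail -c 300
python3 - <<'E'
from h import *
z=[]
for i in range(3):
  viewer.snapshot("wrist"); z.append(monitor.read_state()["position"])
s=monitor.read_state();print(np.mean(z,0), s["contact_force"],s["wrist_torque"])
cv2.imwrite("pics/l1.png",cv2.resize(viewer.snapshot("scene")[150:270,220:350],None,fx=5,fy=5,interpolation=cv2.INTER_CUBIC))
E
```

```text
t: 4.15
position: [0.5542, -0.0034, 0.0874]
tool_rot: [-3.141, -0.0, 1.923]
contact_force: [-0.4, -0.8, 0.2]
width: 0.157
finger_force: 35.0
t: 4.65
position: [0.5547, -0.0029, 0.0943]
tool_rot: [-3.088, -0.0, 1.923]
contact_force: [-2.3, -0.5, -0.5]
width: 0.161
finger_force: 35.0
[ 0.55469286 -0.00295791  0.09431027] [-2.01876455  0.09211483 -0.94110438] [-0.13494096  0.33659955 -0.0453207 ]
```

View pics/l1.png

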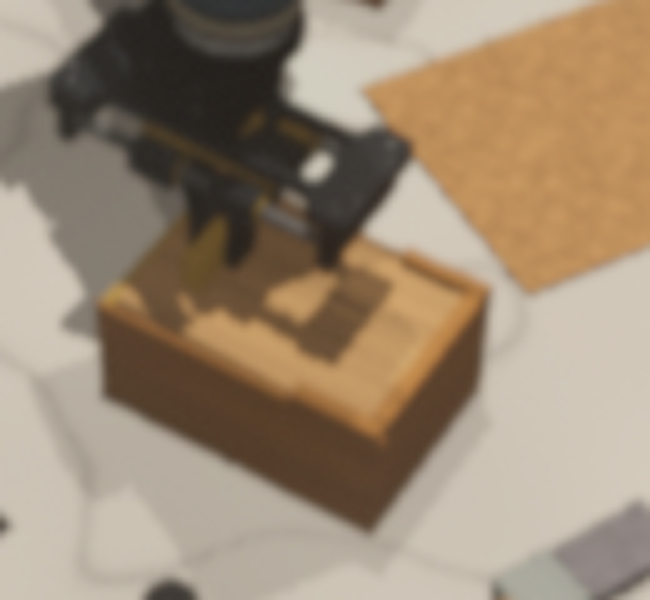

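The handle at (205,260) is held between the fingers, the lid is tilted in place, and forces are low. Sliding out.

```bash

python3 -m creep '[[[0,-0.1,0.005],[0,0,0]],[[0,-0.2,0.01],[0,0,0]],[[0,-0.2,0.01],[0,0,0]],[[0,0,0],[0,0,0]]]' | tail -c 300
python3 -m creep '[[[0,-0.25,0.013],[0,0,0]],[[0,-0.25,0.013],[0,0,0]],[[0,-0.25,0.013],[0,0,0]],[[0,-0.25,0.013],[0,0,0]],[[0,-0.15,0.008],[0,0,0]],[[0,0,0],[0,0,0]],[[0,0,0],[0,0,0]]]' | tail -c 300

```

```text
t: 5.18
position: [0.534, -0.0102, 0.0945]
tool_rot: [-3.087, -0.001, 1.922]
contact_force: [-0.3, 0.1, -0.4]
width: 0.157
finger_force: 35.0
t: 5.77
position: [0.493, -0.0261, 0.0947]
tool_rot: [-3.09, 0.0, 1.922]
contact_force: [-0.4, 0.1, -1.2]
width: 0.154
finger_force: 35.0
```

```bash

python3 -m creep '[[[0,0,-0.15],[0,0,0]],[[0,-0.02,-0.3],[0,0,0]],[[0,-0.02,-0.4],[-0.1,0,0]],[[0,-0.02,-0.4],[-0.2,0,0]],[[0,0,-0.4],[-0.2,0,0]],[[0,0,-0.3],[0,0,0]],[[0,0,-0.2],[0,0,0]],[[0,0,0],[0,0,0]]]' | tail -c 300
python3 - <<'E'
from h import *
s=monitor.read_state();print(s["contact_force"])
K,T=cam("wrist");im=viewer.snapshot("wrist")
cv2.imwrite("pics/w2.png",np.hstack([cv2.resize(im,(400,300)),cv2.resize(viewer.snapshot("scene"),(400,300))]))
yaw=-.1716; c=np.array([.5496,.3152])-.05*np.array([np.cos(yaw),np.sin(yaw)])
tgt([*c,s["position"][2]],yaw+np.pi/2)
# shift in final-yaw frame
B=R.from_euler("xyz",[np.pi,0,yaw+np.pi/2]); print(B.inv().apply(np.array([*c,0])-[*s["position"][:2],0])/.04)
E
```

```text
t: 6.43
position: [0.4952, -0.026, 0.1826]
tool_rot: [3.138, 0.003, 1.923]
contact_force: [-0.7, -0.9, -2.0]
width: 0.157
finger_force: 35.0
[-0.70408742 -0.90365554 -2.03640237]
shift [ 8.14  3.17 -0.05] turn [0.01 0.   5.  ] pos [ 0.4938 -0.0257  0.1808] rot [3.1410e+00 5.0000e-04 1.9233e+00] q [-0.28  0.41  1.8  -0.    0.93 -0.63]
[ 8.63649509e+00 -1.36733434e+00 -1.67450163e-16]
```

View pics/w2.png

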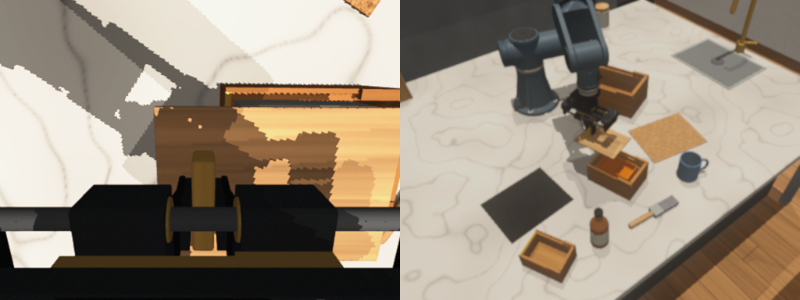

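The lid (left half, 150–395 × 105–260) hangs level from the handle, and the orange tray shows in the box at (625,172). Carrying the lid to the cork.

```bash

python3 -m creep '[[[0,0,0],[0,0,0.5]],[[0,0,0],[0,0,1]],[[0,0,0],[0,0,1]],[[0,0,0],[0,0,1]],[[0,0,0],[0,0,1]],[[0.3,-0.05,0],[0,0,0.5]],[[0.6,-0.1,0],[0,0,0]],[[0.9,-0.14,0],[0,0,0]]]' | tail -c 300
python3 -m creep '[[[0.95,-0.15,0],[0,0,0]],[[0.95,-0.15,0],[0,0,0]],[[0.95,-0.15,0],[0,0,0]],[[0.95,-0.15,0],[0,0,0]],[[0.95,-0.15,0],[0,0,0]],[[0.95,-0.15,0],[0,0,0]],[[0.7,-0.11,0],[0,0,0]],[[0.4,-0.07,0],[0,0,0]]]' | tail -c 300
python3 -m creep '[[[0,0,0.2],[0,0,0]],[[0,0,0.4],[0,0,0]],[[0,0,0.6],[0,0,0]],[[0,0,0.6],[0,0,0]],[[0,0,0.6],[0,0,0]],[[0,0,0.4],[0,0,0]],[[0,0,0.2],[0,0,0]],[[0,0,0],[0,0,0]]]' | tail -c 300
python3 - <<'E'
from h import *
yaw=-.1716; c=np.array([.5496,.3152])-.05*np.array([np.cos(yaw),np.sin(yaw)])
tgt([*c,.004+.012],yaw+np.pi/2); print(monitor.read_state()["contact_force"])
E
```

```text
t: 7.2
position: [0.4939, 0.0461, 0.1795]
tool_rot: [-3.14, 0.001, 1.395]
contact_force: [1.3, 0.2, -1.7]
width: 0.162
finger_force: 35.0
t: 7.87
position: [0.4967, 0.3262, 0.1792]
tool_rot: [-3.14, -0.0, 1.402]
contact_force: [0.7, -0.7, -1.7]
width: 0.154
finger_force: 35.0
t: 8.53
position: [0.4956, 0.3209, 0.0576]
tool_rot: [-3.136, 0.004, 1.399]
contact_force: [-0.0, 0.0, -1.8]
width: 0.157
finger_force: 35.0
shift [0.09 0.11 1.04] turn [-0.05  0.04 -0.01] pos [0.4956 0.3209 0.0576] rot [-3.136   0.0037  1.3986] q [ 0.39  0.71  1.64 -0.    0.8   0.56]
[-0.04655924  0.00434045 -1.77610831]
```

```bash

python3 -m creep '[[[0.09,0.1,0.3],[0,0,0]],[[0,0,0.3],[0,0,0]],[[0,0,0.2],[0,0,0]],[[0,0,0.1],[0,0,0]],[[0,0,0.05],[0,0,0]],[[0,0,0],[0,0,0]],[[0,0,0],[0,0,0]]]' | tail -c 300
python3 -m creep '[[[0,0,0.03],[0,0,0]],[[0,0,0.03],[0,0,0]],[[0,0,0],[0,0,0]],[[0,0,0],[0,0,0]]]' | tail -c 300

```

```text
t: 9.12
position: [0.5022, 0.3255, 0.0229]
tool_rot: [3.141, -0.0, 1.399]
contact_force: [0.7, -0.1, -2.2]
width: 0.159
finger_force: 35.0
t: 9.45
position: [0.5022, 0.3254, 0.0204]
tool_rot: [3.141, -0.0, 1.399]
contact_force: [0.2, -0.2, -1.4]
width: 0.155
finger_force: 35.0
```

```bash

for i in 1 2; do python3 -m creep '[[[0,0,0.035],[0,0,0]],[[0,0,0.03],[0,0,0]],[[0,0,0],[0,0,0]],[[0,0,0],[0,0,0]]]' | grep -E 'pos|contact'; done

```

```text
position: [0.502, 0.3254, 0.0175]
contact_force: [-0.1, -0.0, -1.3]
position: [0.5022, 0.3255, 0.0154]
contact_force: [-0.2, -0.9, 2.5]
```

```bash

python3 -m creep '[[[0,0,0.02],[0,0,0]],[[0,0,0],[0,0,0]],[[0,0,0],[0,0,0]]]' | grep -E 'pos|contact'
python3 -m creep '[[[0,0,0],[0,0,0]],[[0,0,0],[0,0,0]],[[0,0,0],[0,0,0]],[[0,0,0],[0,0,0]],[[0,0,0],[0,0,0]],[[0,0,0],[0,0,0]]]' 0 | grep -E 'pos|contact|width'
python3 -m creep '[[[0,0,-0.2],[0,0,0]],[[0,0,-0.4],[0,0,0]],[[0,0,-0.8],[0,0,0]],[[0,0,-1],[0,0,0]],[[0,0,-1],[0,0,0]],[[0,0,-1],[0,0,0]],[[0,0,-0.5],[0,0,0]]]' | grep -E 'pos|contact|width'
python3 - <<'E'
from h import *
im=viewer.snapshot("top")[120:235,90:290]
cv2.imwrite("pics/t2.png",cv2.convertScaleAbs(cv2.resize(im,None,fx=4,fy=4,interpolation=cv2.INTER_CUBIC),alpha=1.3))
E
```

```text
position: [0.5022, 0.3255, 0.0154]
contact_force: [-1.3, -0.6, 8.1]
position: [0.5021, 0.3254, 0.014]
contact_force: [-0.5, -0.0, 0.2]
width: 0.471
position: [0.5042, 0.3264, 0.2162]
contact_force: [1.1, 0.3, -0.4]
width: 0.498
```

View pics/t2.png

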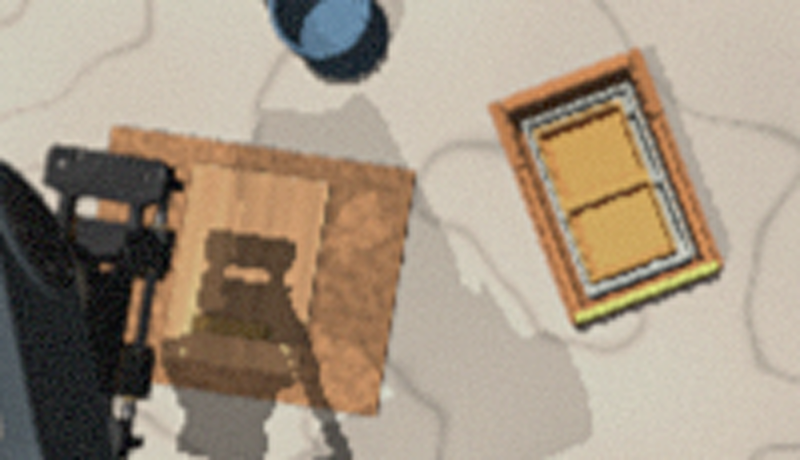

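The lid lies flat, handle up, wholly on the cork (185–328 × 165–375). The box is open, with the orange tray at (606,194). Going over it.

```bash

python3 -m creep '[[[0,0,0],[0,0,-1]],[[0,0,0],[0,0,-1]],[[0,0,0],[0,0,-1]],[[0,0,0],[0,0,-1]],[[-0.3,-0.02,0],[0,0,-1]],[[-0.8,-0.04,0],[0,0,0]],[[-1,-0.05,0],[0,0,0]],[[-1,-0.05,0],[0,0,0]]]' | tail -c 300
python3 -m creep '[[[-1,-0.05,0],[0,0,0]],[[-1,-0.05,0],[0,0,0]],[[-1,-0.05,0],[0,0,0]],[[-1,-0.05,0],[0,0,0]],[[-0.8,-0.04,0],[0,0,0]],[[-0.4,-0.02,0],[0,0,0]],[[0,0,0],[0,0,0]],[[0,0,0],[0,0,0]]]' 0.15| tail -c 300
python3 - <<'E'
from h import *
K,T=cam("wrist")
im=viewer.snapshot("wrist");cv2.imwrite("pics/w3.png",cv2.convertScaleAbs(cv2.resize(im,(800,600),interpolation=cv2.INTER_CUBIC),alpha=1.1))
np.savez("w3.npz",K=K,T=T)
p=[.6018,.0118,.3526]
L=np.array([[0,34,74],[0,-34,74],[64,37,74],[-64,37,74],[64,-37,74],[-64,-37,74],[-92,64,81]])/1000
print(((proj(K,T,place(p,L))+.5)/.64-.5).round(0).tolist())
tgt([*p[:2],.2],p[2]+np.pi/2)
E
```

```text
t: 12.17
position: [0.5373, 0.206, 0.2104]
tool_rot: [-3.142, 0.0, 1.926]
contact_force: [1.2, 0.0, 0.0]
width: 0.502
finger_force: 0.0
t: 12.83
position: [0.5992, 0.0076, 0.2101]
tool_rot: [-3.141, -0.001, 1.921]
contact_force: [-0.2, -0.0, 0.9]
width: 0.572
finger_force: 0.0
[[413.0, 219.0], [413.0, 332.0], [526.0, 214.0], [300.0, 214.0], [519.0, 337.0], [307.0, 337.0], [242.0, 166.0]]
shift [0.05 0.1  0.25] turn [-0.01 -0.02 -0.01] pos [0.5988 0.0087 0.21  ] rot [-3.1407e+00 -1.6000e-03  1.9227e+00] q [-0.17  0.51  1.51  0.    1.12 -0.52]
```

View pics/w3.png

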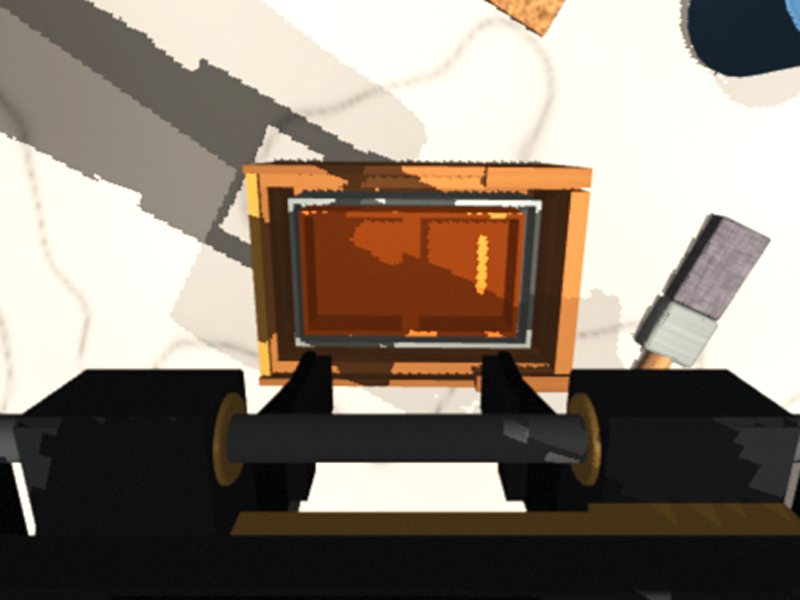

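The orange tray's rim spans (299,209)–(526,338), with its divider at about (411,275), within 1 mm of prediction. Descend and grip.

```bash

python3 -m creep '[[[0.05,0.07,0.3],[0,0,0]],[[0,0,0.7],[0,0,0]],[[0,0,0.8],[0,0,0]],[[0,0,0.8],[0,0,0]],[[0,0,0.6],[0,0,0]],[[0,0,0.4],[0,0,0]],[[0,0,0.3],[0,0,0]],[[0,0,0],[0,0,0]]]' | grep -E 'pos|contact|width'
python3 -m creep '[[[0,0,0.1],[0,0,0]],[[0,0,0],[0,0,0]],[[0,0,0],[0,0,0]],[[0,0,0],[0,0,0]],[[0,0,0],[0,0,0]],[[0,0,0],[0,0,0]],[[0,0,0],[0,0,0]],[[0,0,0],[0,0,0]]]' -1 22 | grep -E 'pos|contact|width'
python3 -m creep '[[[0,0,0],[0,0,0]],[[0,0,0],[0,0,0]],[[0,0,0],[0,0,0]],[[0,0,0],[0,0,0]]]' | tail -c 300

```

```text
position: [0.599, 0.0126, 0.0512]
contact_force: [0.1, -0.1, -0.5]
width: 0.575
position: [0.6017, 0.0104, 0.0507]
contact_force: [-0.2, -0.7, 2.1]
width: 0.117
t: 14.55
position: [0.6017, 0.0104, 0.0507]
tool_rot: [3.141, 0.0, 1.923]
contact_force: [-1.5, 0.3, 6.2]
width: 0.111
finger_force: 22.0
```

```bash

python3 -m creep '[[[0,0,-0.1],[0,0,0]],[[0,0,-0.3],[0,0,0]],[[0,0,-0.5],[0,0,0]],[[0,0,-0.6],[0,0,0]],[[0,0,-0.6],[0,0,0]],[[0,0,-0.5],[0,0,0]],[[0,0,-0.3],[0,0,0]],[[0,0,0],[0,0,0]]]' | grep -E 'pos|contact|width'
python3 -m creep '[[[0,0,0],[0,0,0.8]],[[0,0,0],[0,0,0.8]],[[-0.2,-0.08,0],[0,0,0.83]],[[-0.5,-0.2,0],[0,0,0]],[[-0.8,-0.3,0],[0,0,0]],[[-0.93,-0.36,0],[0,0,0]],[[-0.93,-0.36,0],[0,0,0]],[[-0.93,-0.36,0],[0,0,0]]]' | grep -E 'pos|contact|width'
python3 -m creep '[[[-0.93,-0.36,0],[0,0,0]],[[-0.93,-0.36,0],[0,0,0]],[[-0.93,-0.36,0],[0,0,0]],[[-0.93,-0.36,0],[0,0,0]],[[-0.7,-0.28,0],[0,0,0]],[[-0.5,-0.17,0],[0,0,0]],[[0,0,0],[0,0,0]],[[0,0,0],[0,0,0]]]' | grep -E 'pos|contact|width'
python3 - <<'E'
from h import *
tgt([.4964,-.3744,.004+.0107],1.669)
E
```

```text
position: [0.6036, 0.0104, 0.1698]
contact_force: [-0.1, -0.4, -1.8]
width: 0.109
position: [0.5517, -0.1677, 0.1652]
contact_force: [1.0, 0.0, -0.7]
width: 0.116
position: [0.4959, -0.3708, 0.1651]
contact_force: [-0.0, 0.2, -1.7]
width: 0.118
shift [-0.1   0.01  3.76] turn [-0.01 -0.02 -0.03] pos [ 0.4959 -0.3708  0.1651] rot [-3.1407e+00 -1.9000e-03  1.6656e+00] q [-0.82  0.59  1.5   0.    1.05 -0.92]
```

```bash

python3 -m creep '[[[-0.07,0,0.4],[0,0,0]],[[0,0,0.7],[0,0,0]],[[0,0,0.8],[0,0,0]],[[0,0,0.8],[0,0,0]],[[0,0,0.5],[0,0,0]],[[0,0,0.25],[0,0,0]],[[0,0,0.1],[0,0,0]],[[0,0,0],[0,0,0]]]' | grep -E 'pos|contact|width'
python3 -m creep '[[[0,0,0],[0,0,0]],[[0,0,0.035],[0,0,0]],[[0,0,0],[0,0,0]],[[0,0,0],[0,0,0]]]' | grep -E 'pos|contact'
python3 -m creep '[[[0,0,0.035],[0,0,0]],[[0,0,0],[0,0,0]],[[0,0,0],[0,0,0]]]' | grep -E 'pos|contact'

```

```text
position: [0.4972, -0.3717, 0.0236]
contact_force: [0.2, 0.7, -1.7]
width: 0.112
position: [0.4977, -0.3735, 0.024]
contact_force: [0.9, 0.1, -1.0]
position: [0.4971, -0.373, 0.0216]
contact_force: [0.1, -0.3, -0.7]
```

```bash

for i in 1 2 3; do python3 -m creep '[[[0,0,0.04],[0,0,0]],[[0,0,0],[0,0,0]],[[0,0,0],[0,0,0]]]' | grep -E 'pos|contact'; done

```

```text
position: [0.497, -0.3728, 0.0196]
contact_force: [0.6, 0.3, -1.7]
position: [0.4971, -0.3728, 0.0181]
contact_force: [-0.9, 0.5, -1.6]
position: [0.4971, -0.3728, 0.0165]
contact_force: [-0.2, -0.4, -1.0]
```

```bash

python3 -m creep '[[[0,0,0.04],[0,0,0]],[[0,0,0],[0,0,0]],[[0,0,0],[0,0,0]]]' | grep -E 'pos|contact'

```

```text
position: [0.4971, -0.3728, 0.0149]
contact_force: [-1.2, -0.5, -1.3]
```

```bash

for i in 1 2; do python3 -m creep '[[[0,0,0.03],[0,0,0]],[[0,0,0],[0,0,0]],[[0,0,0],[0,0,0]]]' | grep -E 'pos|contact'; done

```

```text
position: [0.4972, -0.3729, 0.0147]
contact_force: [-1.3, 1.1, 6.1]
position: [0.4972, -0.373, 0.0147]
contact_force: [-3.5, 2.0, 11.6]
```

```bash

python3 -m creep '[[[0,0,0],[0,0,0]],[[0,0,0],[0,0,0]],[[0,0,0],[0,0,0]],[[0,0,0],[0,0,0]],[[0,0,0],[0,0,0]],[[0,0,0],[0,0,0]]]' 0 | grep -E 'pos|contact|width'
python3 -m creep '[[[0,0,-0.2],[0,0,0]],[[0,0,-0.5],[0,0,0]],[[0,0,-0.9],[0,0,0]],[[0,0,-1],[0,0,0]],[[0,0,-1],[0,0,0]],[[0,0,-1],[0,0,0]],[[0,0,-0.4],[0,0,0]]]' | grep -E 'pos|contact|width'
python3 -m creep '[[[0.4,0.15,0],[0,0,0]],[[0.8,0.3,0],[0,0,0]],[[0.93,0.35,0],[0,0,0]],[[0.93,0.35,0],[0,0,0]],[[0.93,0.35,0],[0,0,0]],[[0.93,0.35,0],[0,0,0]],[[0.93,0.35,0],[0,0,0]],[[0.93,0.35,0],[0,0,0]]]' 0.1 | grep -E 'pos|contact|width'
python3 -m creep '[[[0.93,0.35,0],[0,0,0]],[[0.93,0.35,0],[0,0,0]],[[0.6,0.25,0],[0,0,-0.6]],[[0,0,0],[0,0,-0.9]],[[0,0,0],[0,0,-0.9]],[[0,0,0],[0,0,0]],[[0,0,0],[0,0,0]]]' | grep -E 'pos|contact|width'
python3 - <<'E'
from h import *
K,T=cam("wrist");np.savez("w4.npz",K=K,T=T)
im=viewer.snapshot("wrist")[80:270,130:400];t=viewer.snapshot("top")[130:245,230:390]
A=cv2.resize(im,None,fx=2,fy=2,interpolation=cv2.INTER_CUBIC);B=cv2.resize(t,(260,187),interpolation=cv2.INTER_CUBIC)
B=cv2.copyMakeBorder(B,0,A.shape[0]-187,0,0,cv2.BORDER_CONSTANT)
cv2.imwrite("pics/w4.png",np.hstack([A,B]))
p=[.6013,.0115,.3526]
L=np.array([[0,43,40],[0,-43,40],[74,46,62],[-74,46,62],[74,-46,62],[-74,-46,62],[-92,64,81]])/1000
print(((proj(K,T,place(p,L))-[130,80])*2).round(0).tolist())
tgt([*p[:2],.026],p[2]+np.pi/2)
E
```

```text
position: [0.4971, -0.3729, 0.0123]
contact_force: [-0.2, -0.8, 0.9]
width: 0.457
position: [0.4992, -0.3749, 0.2195]
contact_force: [-0.1, -0.0, 0.2]
width: 0.503
position: [0.5711, -0.0899, 0.2116]
contact_force: [-0.2, 0.7, -0.0]
width: 0.549
position: [0.5994, 0.0095, 0.2117]
contact_force: [-0.4, 0.1, -0.3]
width: 0.552
[[265.0, 96.0], [266.0, 262.0], [427.0, 93.0], [104.0, 95.0], [415.0, 282.0], [117.0, 283.0], [48.0, 57.0]]
shift [0.05 0.06 4.65] turn [-0.01 -0.01 -0.06] pos [0.5998 0.0087 0.2121] rot [-3.1404e+00 -7.0000e-04  1.9176e+00] q [-0.17  0.51  1.51  0.    1.13 -0.52]
```

View pics/w4.png

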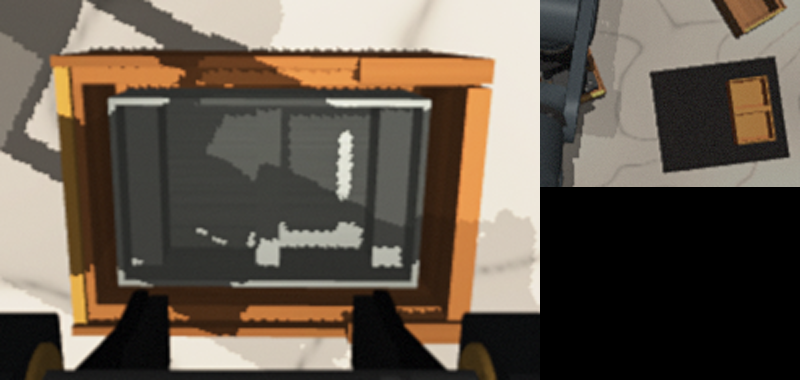

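The steel tray's rim spans (108,98)–(431,287), +1.4 mm in box x and -1.8 mm in box y from prediction. The orange tray stands on the black mat. Descend on the steel divider.

```bash

python3 -m creep '[[[0,0.1,0.4],[0,0,-0.05]],[[0,0,0.8],[0,0,0]],[[0,0,0.9],[0,0,0]],[[0,0,0.9],[0,0,0]],[[0,0,0.7],[0,0,0]],[[0,0,0.5],[0,0,0]],[[0,0,0.2],[0,0,0]],[[0,0,0],[0,0,0]]]' | grep -E 'pos|contact|width'
python3 - <<'E'
from h import *
tgt([.6020,.0103,.026],.3526+np.pi/2);viewer.snapshot("top");tgt([.6020,.0103,.026],.3526+np.pi/2)
E
```

```text
position: [0.6026, 0.0097, 0.0345]
contact_force: [-0.4, -0.5, -0.7]
width: 0.552
shift [ 0.02 -0.01  0.21] turn [-0.04 -0.02 -0.  ] pos [0.6026 0.0097 0.0345] rot [-3.1376e+00 -2.4000e-03  1.9231e+00] q [-0.17  0.76  1.62  0.    0.77 -0.52]
shift [ 0.03 -0.04  0.25] turn [-0.01 -0.01  0.  ] pos [0.6038 0.0096 0.0361] rot [-3.1403e+00 -8.0000e-04  1.9235e+00] q [-0.17  0.76  1.62  0.    0.77 -0.52]
```

```bash

python3 -m creep '[[[0,0,0.15],[0,0,0]],[[0,0,0.08],[0,0,0]],[[0,0,0],[0,0,0]],[[0,0,0],[0,0,0]],[[0,0,0],[0,0,0]],[[0,0,0],[0,0,0]],[[0,0,0],[0,0,0]],[[0,0,0],[0,0,0]]]' -1 45| grep -E 'pos|contact|width'
python3 -m creep '[[[0,0,0],[0,0,0]],[[0,0,0],[0,0,0]],[[0,0,0],[0,0,0]],[[0,0,0],[0,0,0]]]' | tail -c 250
python3 -m creep '[[[0,0,-0.1],[0,0,0]],[[0,0,-0.15],[0,0,0]],[[0,0,-0.15],[0,0,0]],[[0,0,0],[0,0,0]]]' | tail -c 250

```

```text
position: [0.6041, 0.0099, 0.0279]
contact_force: [-0.3, -0.5, 2.6]
width: 0.133
t: 23.45
position: [0.6041, 0.0099, 0.0279]
tool_rot: [-3.141, 0.0, 1.925]
contact_force: [-2.0, -0.8, 5.9]
width: 0.13
finger_force: 45.0
t: 23.78
position: [0.6051, 0.0099, 0.0444]
tool_rot: [3.14, 0.001, 1.925]
contact_force: [-0.8, -0.1, -2.9]
width: 0.135
finger_force: 45.0
```

```bash

python3 -m creep '[[[0,0,-0.3],[0,0,0]],[[0,0,-0.5],[0,0,0]],[[0,0,-0.6],[0,0,0]],[[0,0,-0.6],[0,0,0]],[[0,0,-0.6],[0,0,0]],[[0,0,-0.4],[0,0,0]],[[0,0,-0.2],[0,0,0]],[[0,0,0],[0,0,0]]]' | grep -E 'pos|contact|width'
python3 -m creep '[[[0,0,0],[0,0,0.6]],[[0,0,0],[0,0,0.9]],[[-0.2,-0.11,0],[0,0,0.93]],[[-0.5,-0.27,0],[0,0,0]],[[-0.8,-0.44,0],[0,0,0]],[[-0.8,-0.44,0],[0,0,0]],[[-0.8,-0.44,0],[0,0,0]],[[-0.8,-0.44,0],[0,0,0]]]' | grep -E 'pos|contact|width'
python3 -m creep '[[[-0.8,-0.44,0],[0,0,0]],[[-0.8,-0.44,0],[0,0,0]],[[-0.7,-0.38,0],[0,0,0]],[[-0.4,-0.22,0],[0,0,0]],[[0,0,0],[0,0,0]],[[0,0,0],[0,0,0]]]' | grep -E 'pos|contact|width'
python3 - <<'E'
from h import *
tgt([.4865,-.2699,.004+.0219],1.669)
E
```

```text
position: [0.6055, 0.0098, 0.174]
contact_force: [-0.2, 0.2, -3.8]
width: 0.132
position: [0.5336, -0.1547, 0.17]
contact_force: [1.4, -0.7, -2.5]
width: 0.132
position: [0.4861, -0.2678, 0.1702]
contact_force: [-0.4, 0.4, -2.5]
width: 0.131
shift [-0.06  0.01  3.61] turn [-0.02 -0.02 -0.01] pos [ 0.4861 -0.2678  0.1702] rot [-3.1399e+00 -2.4000e-03  1.6676e+00] q [-0.71  0.5   1.66  0.    0.98 -0.8 ]
```

```bash

python3 -m creep '[[[-0.03,0,0.4],[0,0,0]],[[0,0,0.7],[0,0,0]],[[0,0,0.8],[0,0,0]],[[0,0,0.7],[0,0,0]],[[0,0,0.45],[0,0,0]],[[0,0,0.25],[0,0,0]],[[0,0,0.1],[0,0,0]],[[0,0,0],[0,0,0]]]' | grep -E 'pos|contact|width'
for i in 1 2 3; do python3 -m creep '[[[0,0,0.04],[0,0,0]],[[0,0,0],[0,0,0]],[[0,0,0],[0,0,0]]]' | grep -E 'pos|contact'; done

```

```text
position: [0.4874, -0.2675, 0.0346]
contact_force: [0.3, -0.3, -2.4]
width: 0.135
position: [0.4881, -0.2691, 0.035]
contact_force: [0.1, -0.5, -3.4]
position: [0.4875, -0.2688, 0.0326]
contact_force: [-0.2, 0.2, -3.0]
position: [0.4873, -0.2686, 0.0305]
contact_force: [-0.4, -0.5, -3.0]
```

```bash

for i in 1 2 3; do python3 -m creep '[[[0,0,0.035],[0,0,0]],[[0,0,0],[0,0,0]],[[0,0,0],[0,0,0]]]' | grep -E 'pos|contact'; done

```

```text
position: [0.4873, -0.2686, 0.0291]
contact_force: [-0.3, 0.1, -3.4]
position: [0.4873, -0.2686, 0.0277]
contact_force: [0.1, -0.4, -3.1]
position: [0.4873, -0.2686, 0.0263]
contact_force: [0.8, 0.6, -3.8]
```

```bash

for i in 1 2; do python3 -m creep '[[[0,0,0.03],[0,0,0]],[[0,0,0],[0,0,0]],[[0,0,0],[0,0,0]]]' | grep -E 'pos|contact'; done

```

```text
position: [0.4875, -0.2687, 0.0259]
contact_force: [-1.7, -0.1, 4.6]
position: [0.4875, -0.2688, 0.0259]
contact_force: [-2.7, 1.4, 13.4]
```

Contact confirmed. Release, rise and check.

```bash

python3 -m creep '[[[0,0,0],[0,0,0]],[[0,0,0],[0,0,0]],[[0,0,0],[0,0,0]],[[0,0,0],[0,0,0]],[[0,0,0],[0,0,0]],[[0,0,0],[0,0,0]]]' 0 | grep -E 'pos|contact|width'
python3 -m creep '[[[0,0,-0.2],[0,0,0]],[[0,0,-0.5],[0,0,0]],[[0,0,-0.9],[0,0,0]],[[0,0,-1],[0,0,0]],[[0,0,-1],[0,0,0]],[[0,0,-1],[0,0,0]],[[0,0,-0.4],[0,0,0]],[[0,0,0],[0,0,0]]]' | grep -E 'pos|contact|width'
python3 -m creep '[[[0.5,0,0],[0,0,0]],[[1,0,0],[0,0,0]],[[1,0,0],[0,0,0]],[[1,0,0],[0,0,0]],[[1,0,0],[0,0,0]],[[0.5,0,0],[0,0,0]],[[0,0,0],[0,0,0]],[[0,0,0],[0,0,0]]]' | grep -E 'pos|contact|width'
python3 - <<'E'
from h import *
a=cv2.resize(viewer.snapshot("top")[90:250],(800,250));b=cv2.resize(viewer.snapshot("scene"),(448,336))
cv2.imwrite("pics/end.png",np.vstack([a,cv2.copyMakeBorder(b,0,0,0,352,cv2.BORDER_CONSTANT)]))
E
```

```text
position: [0.4873, -0.2686, 0.0238]
contact_force: [0.1, 0.4, 0.7]
width: 0.465
position: [0.4899, -0.2706, 0.2298]
contact_force: [0.1, -0.5, -1.0]
width: 0.504
position: [0.4667, -0.0686, 0.2235]
contact_force: [-0.1, 0.1, 0.3]
width: 0.5
```

View pics/end.png

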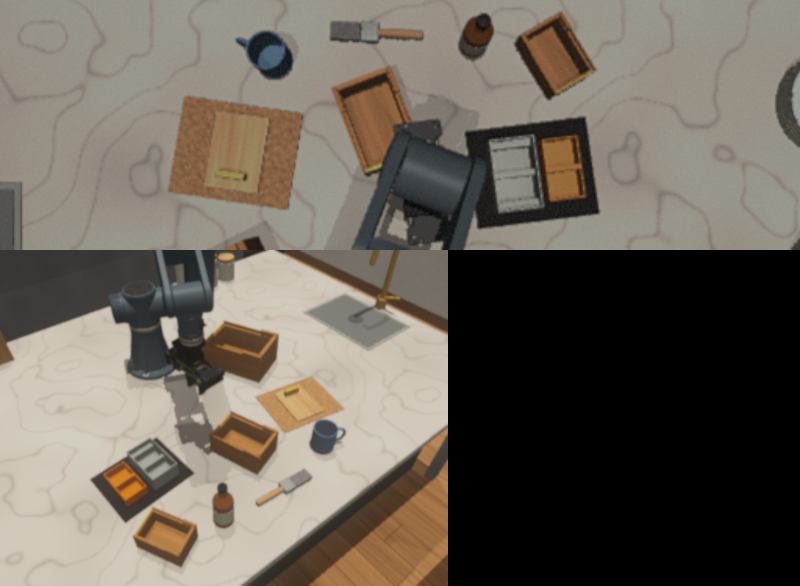

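The lid lies flat on the cork (240,150). The steel (515,172) and orange (562,168) trays stand side by side on the black mat. The box is empty, the bystanders are unmoved, and the arm is clear.

```bash
python3 -c "from station import ticket;print(ticket.finish_job())"
```

```text
the job is handed in; nothing more can be done
None
```

The lunch box is apart and the job is handed in: the lid lies flat, handle up, on the cork mat, both trays stand upright side by side on the black mat, and the soap bottle, mug and dish brush look unmoved in the last pictures.

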